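# Set the tension of a strip reader's hold-down leaf

## Robot

A 6-joint arm with a two-finger parallel gripper is mounted at the origin on the work surface. World frame = base frame: x ahead of the robot, y to its left, z up, the work surface at z = 0. Lengths are in m, angles in rad, forces in N, time in s.
With the tool pointing down it reaches from about 0.225 to 0.875 m from the base axis. Payload 3.4 kg.
Tool frame: the origin (TCP) lies between the finger pads; the fingertips stand 8 mm ahead of it and the grasp point (between the pads) lies 11 mm behind it; z points along the fingers, y is the line along which they close (so a half turn about z gives the same grasp; the last joint's range is limited). The gripper opens to 85 mm and grips with 20 to 120 N. Pads are 22 mm wide; open, the fingers measure 114 mm over their backs; the gripper's body (76 mm by 85 mm) begins 54 mm behind the grasp point. The pads swing forward as they close: fully open they stand 13 mm farther back than shut.
Start: joints at [-1.234, 0.276, 1.505, -0, 1.361, -0.121], TCP at [0.254, -0.516, 0.239] pointing down, gripper open.
Joint ranges: [-2.89, 2.89], [-0.75, 2.08], [0.22, 2.7], [-1.18, 4.32], [0.11, 2.71], [-2.7, 2.7]. Speed limits (rad/s): [2.57, 2.57, 3.14, 3.14, 3.14, 3.14].

## Interface

Orientations are given as a unit quaternion [w, x, y, z].
In Python, from rig import manip, optics, finder gives the robot as it stands.
- The arm moves only by the tool servo_tool, never from a script. Its argument "increments" is a list of rows, each a list of 7 numbers: the shift along the tool's x, y, z in cm, then the turn, a rotation vector about the tool's x, y, z in degrees, then the closure, from -1 (fully open) to 1 (shut). In form: [[x, y, z, rx, ry, rz, gripper], ...]. A call has exactly 5 rows; each row shifts and turns the commanded pose from where the row before left it, along the tool's axes as they then stand; what a row does not reach is not made up. A row lasts 1/10 s, in which the tool goes at most 50 mm and 8.59 degrees, less where a joint would pass 70% of its speed; a pose out of reach is approached as far as the arm can. A call is refused whole if a number of a shift passes 5 or a number of a turn 8.59, either way. A call with a gripper value outside its range is refused whole. The fingers move at their own pace and stop on an object; "squeeze" is the grip in N (left out, the last holds). Time passes only in rows, so rows that do not move let the fingers close, or fill a call up. It gives the time, the measured TCP pose, the force, the opening and the grip force at its end, in the units of the state.
- manip.get_state(): the state, without advancing time (a new reading comes with each control period).
- optics.get_image(name): name is "scene" or "top" or "wrist"; returns the picture (400x640x3 uint8, red, green, blue); there is no depth.
- optics.get_calibration(name): a dict with "fov_y" (degrees; the focal length in pixels is half the picture's height over the tangent of half this angle, whatever the lens; pixels are square), "cx", "cy" (the principal point, pixels), "world_to_cam" (4x4, takes a point from world to camera coordinates). Camera axes: x right, y down, z forward; pixel columns grow to the right and rows downward; lengths in m; the calibration is good to about 2 mm. A picture is of the moment at which its call begins: read the wrist's pose just before it. get_calibration takes no time and is no camera call; for the wrist camera it gives the pose at the moment of the call.
- manip.sign_off(): hands the job in; it is judged then, once.
Trained networks look in the newest picture that a camera, given by its name, has taken for a name from the list of things; names that differ only in an ending like _2 or _b are one class to them, and where a whole thing is asked for, a point or a joint stands for the part that bears it (a point fixed in the world has none). Each returns a list of dicts, best first, with "p" (0 to 1); they miss things now and then, are a little off and sometimes report something else, mostly with a low value. They report only what shows in the picture. A call takes as long as a camera call.
- finder.silhouettes(label, camera): "region" (400x640 bool, what is visible of it) and "box" ([centre column, centre row, width, height] in pixels, round what is visible of it).
- finder.tip_of(label, camera): "at" ([column, row] in pixels: a listed point, or the origin of a listed thing).
The state is a dict: "clock": time; "qpos": joint angles; "qd": joint speeds; "effort": joint torques, N m; "position": TCP position; "ee_rot": TCP orientation; "contact_force": force on the tool from outside, world axes, zero at the start; "moment": the same for the moment, N m; "width": finger opening in m; "gripper_force": force on a finger pad.
Only numpy, scipy, OpenCV 4.12 (cv2) and the standard library are available. Lean on these libraries where they do the work, as an engineer would, in place of code of your own. Each camera call takes 0.05 s, during which the arm holds its last target. There are 200 camera calls.

## Task

Press straight down on the yellow button in the middle of the spring leaf with 12 N (within 1 N) and, holding it steady for a second, see how far the leaf gives: as it stands it is too slack. Let go, swing the orange-gripped tension lever away from the pointer end to stiffen it, and press again at 12 N, repeating until the black pointer stays within the green band for a second under that force. Never press the leaf with more than 18 N, leave the vial, the tray and the cassette alone, and finish with the leaf let go and the lever left at the new setting.

Things in the scene. Friction and masses are not known exactly. Their poses are not given: they have to be found in the camera images.
- fixture: Blue bench fixture, fixed; plate 200 x 240 x 12 mm. Origin on the bench, 10 mm short (along x) of the plate's centre. y runs along the leaf to its pointer end, x from the leaf (x -45 mm) to the lever (x +85 mm), z up. White root tower over x -70 to -20, y -112 to -68 mm, 87 mm high; steel bridge over the leaf at y -68 to -48 mm, up to 98 mm; lever bearing 87 mm high
- button: Yellow round button, 16 mm across and 13 mm high, on the leaf's upper face at mid-span, 65 mm from the root; origin at the centre of its foot, z along its axis; moves and tilts with the leaf
- leaf: Steel spring leaf 130 x 22 x 3 mm; origin at its root pivot (75 mm above the bench), y to the pointer end. Preloaded up against the bridge, level when let go. It gives only once the preload is overcome, then about 32 mrad per N on the button (2.0 N m/rad). The preload varies and does not show: at 12 N the leaf as found sinks about 0.22 to 0.38 rad; 0.11 is right
- button_top (a point): Centre of the button's top face, where to press; about 90 mm above the bench when let go
- pointer_tip (a point): The black pointer at the free end of the leaf, 140 mm from the root and 3 mm thick; level with the root (75 mm above the bench) when let go. It sinks about 2.15 mm per mm that the button sinks
- mark (a point): Centre of the green band (6 mm high) painted on the upright white gauge plate (top 98 mm above the bench) beside the pointer; 59.5 mm above the bench, axes as the fixture's. Below the green the plate is red (too slack), above it white (too stiff)
- lever (a joint): Turn of the tension lever in rad, 0 to 0.34, growing as its grip swings along the fixture's -y, away from the pointer end; found at 0 to 0.03. At 0 it leans 0.17 rad to +y, at 0.17 it is upright. It stays where it is left; moving the grip takes 5 to 19 N. Each 0.01 rad winds up the leaf's root by 0.01 rad, so the pointer stands about 1.5 mm higher under the same force
- lever_grip (a point): Middle of the lever's orange grip, a round bar 18 mm across and 36 mm long along the fixture's x, 110 mm from the pivot and about 184 mm above the bench, with 50 mm or more free all round above the lever's 8 mm rod
- pivot (a point): Point on the lever's pivot axis (along the fixture's x) right below the grip, 75 mm above the bench; the leaf's root lies on the same axis
- vial: Amber vial with a black cap, 28 mm across, 55 mm high, loose; origin under its centre. Bystander
- tip_tray: Yellow open tray, 90 x 70 x 45 mm, loose; origin under its centre. Bystander
- cassette: Flat white test cassette, 45 x 90 x 10 mm, loose; origin under its centre. Bystander

How it is judged:
On the way, in this order (a step that is already met when the one before it is completed fails the run):
1. the button is pressed by the fingers with 11 to 13 N for half a second, the lever grip still within 3 mm of where it was found (contact force between the fingers and button between 11 and 13 N and distance of lever_grip from where it was at the start of the episode below 0.003 m), for 0.5 s.
2. the leaf is let go and the lever has been swung on, its grip by more than 4 mm, to more than 0.05 rad (contact force between the fingers and leaf below 0.3 N and distance of lever_grip from where it was at the start of the episode above 0.004 m and value of joint lever above 0.05 rad), for 0.1 s.
3. the button is pressed with 11 to 13 N and the pointer is within 3.2 mm of the middle of the green band, for half a second (contact force between the fingers and button between 11 and 13 N and z of pointer_tip in the frame of mark between -0.0032 and 0.0032 m), for 0.5 s.
At the end, for the whole second after the job is handed in: the leaf is let go and back up (pointer more than 12 mm above the middle of the green band), the lever stands past 0.05 rad with its grip more than 4 mm from where it was found, and vial, tray and cassette stand within 15 mm of where they were (z of pointer_tip in the frame of mark above 0.012 m and distance of lever_grip from where it was at the start of the episode above 0.004 m and value of joint lever above 0.05 rad and distance of each of vial, tip_tray, cassette from where it was at the start of the episode below 0.015 m); the robot touches nothing.
It fails at once if the leaf is pressed with more than 18 N (contact force between any of the arm, the fingers and leaf above 18 N).
It fails at once if the amber vial is moved more than 15 mm (distance of vial from where it was at the start of the episode above 0.015 m).
It fails at once if the yellow tray is moved more than 15 mm (distance of tip_tray from where it was at the start of the episode above 0.015 m).
It fails at once if the white cassette is moved more than 15 mm (distance of cassette from where it was at the start of the episode above 0.015 m).
It also fails if it takes over 64 s, if anything falls off the work surface, if the arm or the gripper's body presses on something with over 40 N, if the wrist force passes 120 N, or if a joint passes its speed limit or range.

## Working session

There is one attempt and no reset: what is moved stays moved. The work goes in short steps, Python scripts to look and compute and a tool call to move; the robot and the scene stay as the last step left them, time stands still between calls to the robot, and variables do not carry over. Pictures are saved under pics/ and viewed, at most 10 in all, crops included, and the job is handed in when it is done.

Besides the shell and the picture viewer there is one more tool, called after "Emit:" as name(argument=value, ...) on one line, values as JSON. servo_tool: Moves the arm, as the interface text tells. Its arguments: {"type":"object","properties":{"increments":{"type":"array","items":{"type":"array","items":{"type":"number"}}},"squeeze":{"type":"number"}},"required":["increments"]}

```bash
mkdir -p pics; cat > h.py <<'E'
from rig import manip, optics, finder
import numpy as np, cv2
def ray(cam,px):
    c=optics.get_calibration(cam); f=200/np.tan(np.radians(c["fov_y"])/2)
    T=np.linalg.inv(np.array(c["world_to_cam"])); d=T[:3,:3]@np.array([(px[0]-c["cx"])/f,(px[1]-c["cy"])/f,1])
    return T[:3,3],d/np.linalg.norm(d)
def atz(cam,px,z):
    o,d=ray(cam,px); return o+d*(z-o[2])/d[2]
def tri(rs):
    A=sum(np.eye(3)-np.outer(d,d) for o,d in rs); b=sum((np.eye(3)-np.outer(d,d))@o for o,d in rs)
    return np.linalg.solve(A,b)
def save(cam,name):
    im=optics.get_image(cam); cv2.imwrite("pics/"+name+".png",im[:,:,::-1]); return im
E
python3 - <<'E'
from h import *
s=manip.get_state(); print({k:np.round(v,3).tolist() for k,v in s.items()})
save("scene","s0"); save("top","t0")
for n in ["fixture","button_top","pointer_tip","mark","lever_grip","pivot","vial","tip_tray","cassette"]:
    rs=[]
    for c in ["scene","top"]:
        r=finder.tip_of(n,c)
        if r: 
            print(n,c,np.round(r[0]["at"],1),round(r[0]["p"],2)); rs.append(ray(c,r[0]["at"]))
    if len(rs)==2: print("   tri",np.round(tri(rs),4))
E
```

```text
{'clock': 0.0, 'qpos': [-1.234, 0.277, 1.506, 0.0, 1.361, -0.121], 'qd': [0.001, -0.001, -0.0, -0.0, -0.002, 0.001], 'effort': [0.003, -41.677, -24.581, 0.0, 0.011, -0.0], 'position': [0.254, -0.515, 0.238], 'ee_rot': [-0.001, 0.974, 0.227, -0.0], 'contact_force': [0.1, 0.603, -0.392], 'moment': [-0.008, -0.0, -0.041], 'gripper_force': 0.0, 'width': 0.085}
fixture scene [269.1 248.6] 0.97
fixture top [373.1 228.9] 0.97
   tri [ 0.5483 -0.0602  0.0091]
button_top scene [255.2 207.7] 0.45
button_top top [374.9 252.5] 0.43
   tri [ 0.4966 -0.0676  0.0813]
pointer_tip scene [290.9 205.1] 0.84
pointer_tip top [341.4 261.6] 0.97
   tri [0.4799 0.0044 0.0656]
mark scene [290.7 204.8] 0.88
mark top [337.1 264.1] 0.66
   tri [0.4742 0.0089 0.0619]
lever_grip scene [247.4 205.8] 0.96
lever_grip top [407.4 169.4] 0.89
   tri [ 0.6395 -0.1034  0.1891]
pivot scene [243.2 257.4] 0.94
pivot top [408.8 182.6] 0.72
   tri [ 0.6356 -0.122   0.073 ]
vial scene [357.4 241. ] 0.86
vial top [276.  226.3] 0.72
   tri [ 0.5519  0.14   -0.0056]
tip_tray scene [175.3 290.7] 0.84
tip_tray top [463.9 197.4] 0.63
   tri [ 0.6172 -0.2528 -0.001 ]
cassette scene [301.4 308.7] 0.87
cassette top [359.  153.3] 0.69
   tri [ 0.7107 -0.0293 -0.0083]
```

View pics/s0.png

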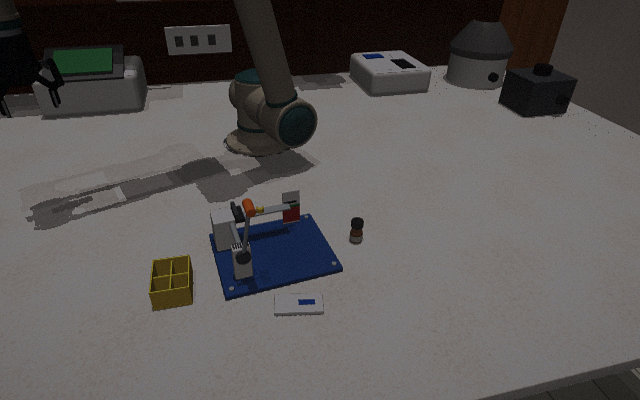

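View pics/t0.png

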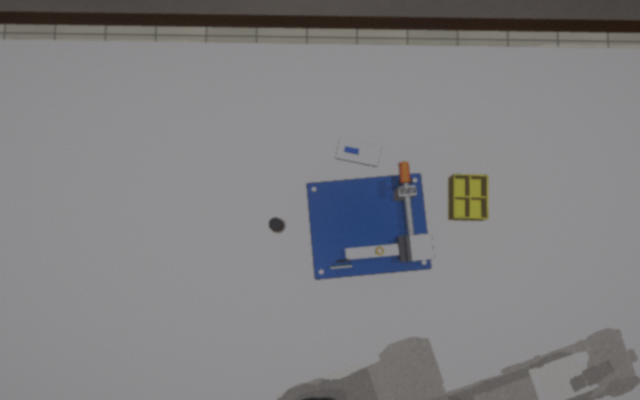

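The scene view shows the fixture with its lever (grip at 247,206) on the camera side. The top view shows the leaf along image row ~252, the button near (379,251), the grip near (404,170) and a fixture yaw of about +0.08 rad. I'll move above it and look with the wrist camera.

Emit:
servo_tool(increments=[[3.4,-2.27,-0.5,0,0,0,-1],[3.4,-2.27,-0.5,0,0,0,-1],[3.4,-2.27,-0.5,0,0,0,-1],[3.4,-2.27,-0.5,0,0,0,-1],[3.4,-2.27,-0.5,0,0,0,-1]])

```text
clock: 1.5
position: [0.3571, -0.3375, 0.2646]
ee_rot: [0.0, 0.974, 0.227, 0.0]
contact_force: [0.2, -0.1, 0.0]
width: 0.0854
gripper_force: 0.0
```

Emit:
servo_tool(increments=[[3.4,-2.27,-0.5,0,0,0,-1],[3.4,-2.27,-0.5,0,0,0,-1],[3.4,-2.27,-0.5,0,0,0,-1],[3.4,-2.27,-0.5,0,0,0,-1],[3.4,-2.27,-0.5,0,0,0,-1]])

```text
clock: 2.0
position: [0.4594, -0.1604, 0.2897]
ee_rot: [0.0, 0.974, 0.227, 0.0]
contact_force: [0.8, -1.0, 0.4]
width: 0.0858
gripper_force: 0.0
```

Emit:
servo_tool(increments=[[3.4,-2.27,-0.5,0,0,0,1],[3.4,-2.27,-0.5,0,0,0,1],[0,0,0,0,0,7.2,1],[0,0,0,0,0,7.2,1],[0,0,0,0,0,7.2,1]])

```text
clock: 2.5
position: [0.4999, -0.0905, 0.2993]
ee_rot: [0.0, 0.999, 0.039, 0.0]
contact_force: [1.0, -0.4, -0.5]
width: 0.012
gripper_force: 0.0
```

```bash
python3 - <<'E'
from h import *
s=manip.get_state(); print({k:np.round(s[k],4).tolist() for k in["clock","position","ee_rot","width","contact_force"]})
save("wrist","w0"); 
print(np.round(optics.get_calibration("wrist")["world_to_cam"],3))
Z=dict(button_top=.09,pointer_tip=.075,mark=.0595,lever_grip=.184,pivot=.075,fixture=0)
for n in Z:
    for c in ["wrist","top","scene"]:
        r=finder.tip_of(n,c) if c=="wrist" else []
        if r: print(n,c,np.round(r[0]["at"],1),round(r[0]["p"],2),np.round(atz(c,r[0]["at"],Z[n]),4))
E
```

```text
{'clock': 2.5, 'position': [0.4999, -0.0905, 0.2993], 'ee_rot': [0.0001, 0.9993, 0.0385, 0.0], 'width': 0.012, 'contact_force': [1.0029, -0.374, -0.4754]}
[[ 0.072 -0.997  0.001 -0.128]
 [-0.956 -0.069  0.285  0.418]
 [-0.284 -0.021 -0.958  0.577]
 [ 0.     0.     0.     1.   ]]
button_top wrist [296.8 168.7] 0.64 [ 0.5037 -0.0708  0.09  ]
pointer_tip wrist [229.4 181.4] 0.74 [0.4801 0.0035 0.075 ]
mark wrist [230.5 186.2] 0.81 [0.4704 0.006  0.0595]
pivot wrist [355.7  39.7] 0.7 [ 0.6345 -0.1203  0.075 ]
fixture wrist [289.8 124.1] 0.77 [ 0.5427 -0.0547  0.    ]
```

View pics/w0.png

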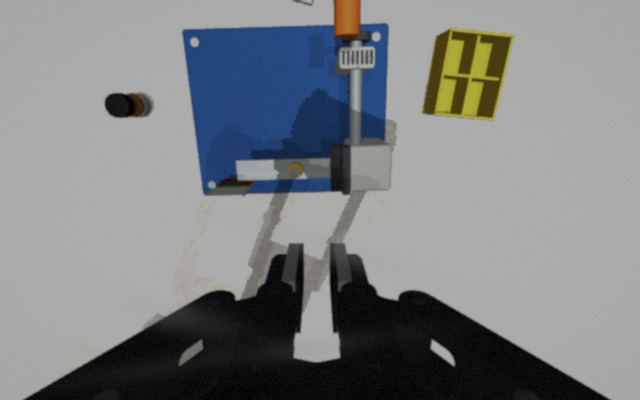

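The wrist view shows the button at (296,169), matching the network, with the leaf along row ~168, the bridge at column 340 and the lever grip at (346,15). I'll hover closer, shut.

Emit:
servo_tool(increments=[[0.11,-0.4,2.8,0,0,0,1],[0.11,-0.4,2.8,0,0,0,1],[0.11,-0.4,2.8,0,0,0,1],[0.11,-0.4,2.8,0,0,0,1],[0.11,-0.4,2.8,0,0,0,1]])

```text
clock: 3.35
position: [0.5036, -0.0708, 0.1584]
ee_rot: [0.0, 0.999, 0.041, 0.0]
contact_force: [-0.5, 0.1, 0.2]
width: 0.0004
gripper_force: 0.0
```

```bash
python3 - <<'E'
from h import *
s=manip.get_state(); print({k:np.round(s[k],4).tolist() for k in["clock","position","ee_rot","width","contact_force"]})
im=save("wrist","w1"); 
Z=dict(button_top=.09,button=.077,pointer_tip=.075,mark=.0595,pivot=.075)
for n in Z:
        r=finder.tip_of(n,"wrist")
        if r: print(n,np.round(r[0]["at"],1),round(r[0]["p"],2),np.round(atz("wrist",r[0]["at"],Z[n]),4))
r=finder.silhouettes("button","wrist")
if r: print(r[0]["box"],r[0]["p"],atz("wrist",r[0]["box"][:2],.085))
E
```

```text
{'clock': 3.35, 'position': [0.5036, -0.0708, 0.1584], 'ee_rot': [0.0001, 0.9992, 0.0407, 0.0003], 'width': 0.0004, 'contact_force': [-0.5322, 0.0939, 0.2079]}
button_top [311.8 221.9] 0.54 [ 0.4989 -0.0676  0.09  ]
button [311.8 215.1] 0.62 [ 0.5001 -0.0682  0.077 ]
pointer_tip [206.1 236.7] 0.8 [0.4782 0.0052 0.075 ]
mark [211.9 236.6] 0.86 [0.4724 0.0057 0.0595]
pivot [418.7   3.7] 0.76 [ 0.6383 -0.1225  0.075 ]
[311.8, 218.4, 22.6, 30.7] 0.68 [ 0.50257299 -0.06940732  0.085     ]
```

View pics/w1.png

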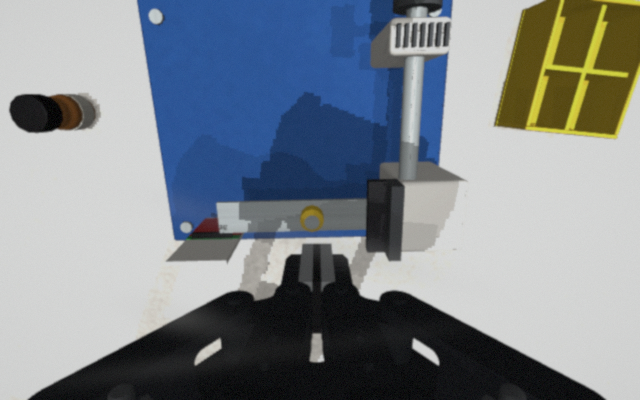

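The hover view shows the button at (312,218), just ahead of and between the shut fingertips, so it needs a correction of about -2.5 mm in x and +2.5 mm in y before going down.

Emit:
servo_tool(increments=[[-0.12,-0.13,1.5,0,0,0,1],[-0.12,-0.13,1.5,0,0,0,1],[0,0,1.5,0,0,0,1],[0,0,1.0,0,0,0,1],[0,0,0,0,0,0,1]])

```text
clock: 4.2
position: [0.5007, -0.0684, 0.104]
ee_rot: [-0.0, 0.999, 0.04, -0.0]
contact_force: [0.2, -0.2, 0.4]
width: -0.0001
gripper_force: 0.0
```

```bash
cat >> h.py <<'E'
def F(n=8):
    a=[]
    for i in range(n):
        optics.get_image("top"); s=manip.get_state(); a.append(s["contact_force"])
    print("t",round(s["clock"],2),"pos",np.round(s["position"],4),"F",np.round(np.mean(a,0),2),"sd",np.round(np.std(a,0),2))
E
python3 -c "
from h import *
F(6); save('wrist','w2'); r=finder.tip_of('button_top','wrist')
if r: print(r[0]['at'],atz('wrist',r[0]['at'],.09))
r=finder.silhouettes('button','wrist')
if r: print(r[0]['box'],atz('wrist',r[0]['box'][:2],.085))"
```

```text
t 4.5 pos [ 0.5016 -0.0686  0.1051] F [-0.    0.05  0.  ] sd [0.46 0.41 0.29]
[316.2, 254.7] [ 0.5018744  -0.06915365  0.09      ]
[314.1, 242.2, 24.2, 21.1] [ 0.5062306  -0.06770054  0.085     ]
```

View pics/w2.png

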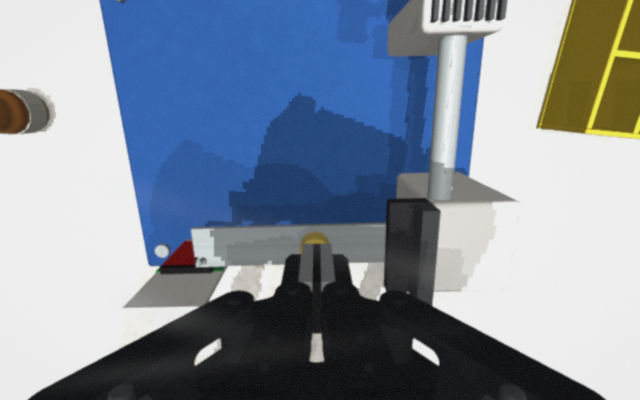

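The view shows the fingertips centred over the button (315,242), clear of the bridge (410,250). Next I press, staying gentle.

Emit:
servo_tool(increments=[[0,0,0.4,0,0,0,1],[0,0,0.4,0,0,0,1],[0,0,0.4,0,0,0,1],[0,0,0.4,0,0,0,1],[0,0,0,0,0,0,1]])

```text
clock: 5.15
position: [0.5011, -0.0673, 0.0882]
ee_rot: [-0.001, 0.999, 0.04, 0.0]
contact_force: [-0.4, 3.4, 7.9]
width: 0.0
gripper_force: 3.5
```

```bash
python3 -c "
from h import *
F(6)"
```

```text
t 5.45 pos [ 0.5011 -0.0674  0.0887] F [-0.63  4.09  6.96] sd [0.36 0.41 0.34]
```

Emit:
servo_tool(increments=[[0,-0.1,0,0,0,0,1],[0,-0.05,0.2,0,0,0,1],[0,0,0.2,0,0,0,1],[0,0,0.2,0,0,0,1],[0,0,0,0,0,0,1]])

```text
clock: 5.95
position: [0.5013, -0.0669, 0.0829]
ee_rot: [0.0, 0.999, 0.04, 0.001]
contact_force: [-1.1, 1.7, 9.5]
width: -0.0003
gripper_force: 4.7
```

```bash
python3 -c "
from h import *
F(6)"
```

```text
t 6.25 pos [ 0.5013 -0.0668  0.0831] F [-1.24  1.36  9.33] sd [0.54 0.28 0.37]
```

Emit:
servo_tool(increments=[[0,0,0.2,0,0,0,1],[0,0,0.2,0,0,0,1],[0,0,0.1,0,0,0,1],[0,0,0,0,0,0,1],[0,0,0,0,0,0,1]])

```text
clock: 6.75
position: [0.5014, -0.067, 0.0784]
ee_rot: [0.0, 0.999, 0.04, 0.001]
contact_force: [-1.1, 1.4, 10.6]
width: -0.0003
gripper_force: 5.8
```

```bash
python3 -c "
from h import *
F(6)"
```

```text
t 7.05 pos [ 0.5014 -0.067   0.0785] F [-1.7   1.   11.75] sd [0.5  0.72 0.16]
```

Emit:
servo_tool(increments=[[0,0,0,0,0,0,1],[0,0,0,0,0,0,1],[0,0,0,0,0,0,1],[0,0,0,0,0,0,1],[0,0,0,0,0,0,1]])

```text
clock: 7.55
position: [0.5014, -0.067, 0.0785]
ee_rot: [0.0, 0.999, 0.04, 0.001]
contact_force: [-3.1, 1.0, 11.9]
width: -0.0002
gripper_force: 5.8
```

```bash
python3 -c "
from h import *
F(6)
save('wrist','w3');save('scene','s3')
for n in ['pointer_tip','mark']:
    rs=[]
    for c in ['wrist','scene']:
        r=finder.tip_of(n,c)
        if r: print(n,c,r[0]['at'],r[0]['p']); rs.append(ray(c,r[0]['at']))
    if len(rs)==2: print(tri(rs))
for n in ['lever_grip']:
    for c in ['scene']:
        r=finder.tip_of(n,c); print(n,r[0])
F(4)
im=cv2.imread('pics/w3.png')[200:400,60:320]; im2=cv2.imread('pics/s3.png')[180:310,190:350]
cv2.imwrite('pics/c3.png',np.vstack([cv2.resize(im,(780,600))[:300],cv2.resize(im2,(780,634))[:300]]))
"
```

```text
t 7.85 pos [ 0.5014 -0.067   0.0785] F [-1.69  1.58 11.9 ] sd [0.43 0.4  0.43]
pointer_tip wrist [202.7, 256.6] 0.8
mark wrist [175.9, 293.2] 0.78
mark scene [290.5, 205.0] 0.91
[0.47248411 0.00412704 0.0606911 ]
lever_grip {'at': [246.2, 205.4], 'p': 0.65}
t 8.4 pos [ 0.5014 -0.067   0.0785] F [-2.18  1.91 11.44] sd [0.4  0.23 0.4 ]
```

View pics/c3.png

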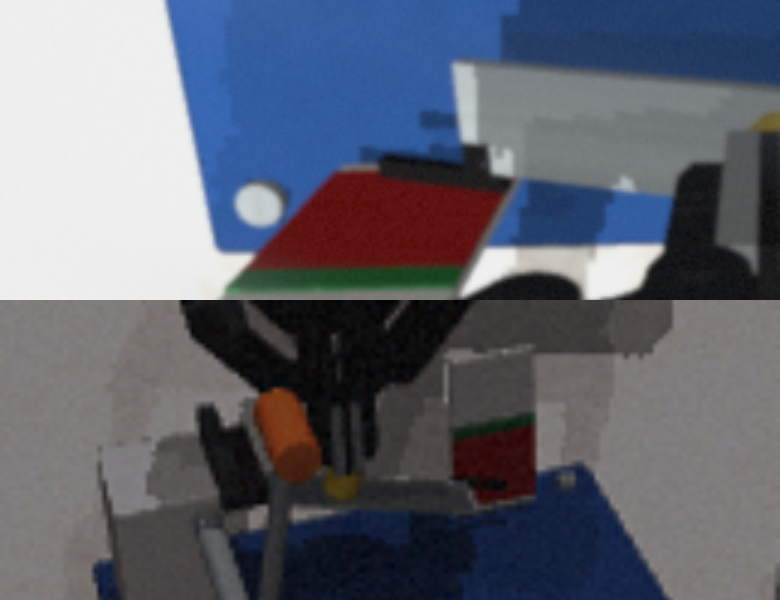

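The picture shows the black pointer at about scene (290,218), some 31 mm below the green band (290,205) and deep in the red. The leaf gives about 0.335 rad, so the lever needs about +0.22 rad. I'll let go, rise and go look at the grip.

Emit:
servo_tool(increments=[[0,0,-2,0,0,0,1],[0,0,-4,0,0,0,1],[0,0,-4.5,0,0,0,1],[0,0,-4.5,0,0,0,1],[0,0,-4.5,0,0,0,1]])

```text
clock: 8.9
position: [0.5004, -0.067, 0.2735]
ee_rot: [0.0, 0.999, 0.04, -0.0]
contact_force: [1.0, -0.3, -0.2]
width: 0.0
gripper_force: 0.0
```

Emit:
servo_tool(increments=[[2,1.1,0,0,0,0,-1],[2,1.1,0,0,0,0,-1],[2,1.1,0,0,0,0,-1],[2,1.1,0,0,0,0,-1],[0,0,0,0,0,0,-1]])

```text
clock: 9.4
position: [0.5863, -0.1057, 0.2708]
ee_rot: [0.0, 0.999, 0.04, -0.0]
contact_force: [-0.6, 0.4, -0.8]
width: 0.0724
gripper_force: 0.0
```

```bash
python3 -c "
from h import *
F(3); s=manip.get_state(); print(s['ee_rot'],s['width'])
im=save('wrist','w4')
r=finder.tip_of('lever_grip','wrist')
if r: print(r[0],atz('wrist',r[0]['at'],.184))
r=finder.silhouettes('lever_grip','wrist')
if r: print(r[0]['box'],r[0]['p'])
m=cv2.inRange(cv2.cvtColor(im,cv2.COLOR_RGB2HSV),(3,150,60),(14,255,255)); n,l,st,ce=cv2.connectedComponentsWithStats(m); i=1+st[1:,4].argmax(); print(st[i],ce[i],atz('wrist',ce[i],.187), cv2.minAreaRect(np.argwhere(l==i)[:,::-1].astype(np.float32)))
"
```

```text
t 9.55 pos [ 0.5833 -0.104   0.2715] F [-0.28 -0.5  -0.57] sd [0.46 0.62 0.18]
[-2.76877714e-04  9.99183832e-01  4.03777573e-02 -1.10910158e-03] 0.08534692551413153
{'at': [318.9, 137.1], 'p': 0.68} [ 0.63371215 -0.10231067  0.184     ]
[284.0, 184.7, 133.3, 151.8] 0.55
[ 304  107   28   56 1398] [317.65665236 134.37124464] [ 0.63583238 -0.10132758  0.187     ] ((317.58563232421875, 134.49754333496094), (55.348838806152344, 26.217870712280273), 88.36341857910156)
```

View pics/w4.png

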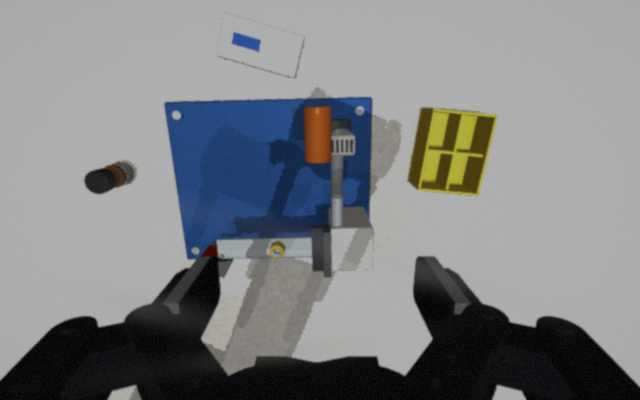

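The grip shows at (318,134), free and central between the open fingers, which puts it at about (0.635, -0.1015). I'll go over it, down and grasp.

Emit:
servo_tool(increments=[[1.8,0.12,0,0,0,0,-1],[1.8,0.12,0,0,0,0,-1],[1.6,0.1,0,0,0,0,-1],[0,0,2.5,0,0,0,-1],[0,0,2.5,0,0,0,-1]])

```text
clock: 10.2
position: [0.6368, -0.1033, 0.2227]
ee_rot: [0.0, 0.999, 0.041, 0.001]
contact_force: [0.2, -1.6, -0.4]
width: 0.0858
gripper_force: 0.0
```

Emit:
servo_tool(increments=[[0,0,2.5,0,0,0,-1],[0,0,2.35,0,0,0,-1],[0,0,0,0,0,0,-1],[0,0,0,0,0,0,1],[0,0,0,0,0,0,1]], squeeze=50)

```text
clock: 10.7
position: [0.6371, -0.1036, 0.1757]
ee_rot: [0.001, 0.999, 0.04, 0.002]
contact_force: [-0.4, -0.2, -1.0]
width: 0.0589
gripper_force: 0.0
```

Emit:
servo_tool(increments=[[0,0,0,0,0,0,1],[0,0,0,0,0,0,1],[0,0,0,0,0,0,1],[0,0,0,0,0,0,1],[0,0,0,0,0,0,1]])

```text
clock: 11.2
position: [0.6365, -0.1009, 0.1753]
ee_rot: [-0.002, 0.999, 0.041, 0.001]
contact_force: [-0.5, 5.5, 5.7]
width: 0.0165
gripper_force: 48.6
```

```bash
python3 -c "
from h import *
F(3); s=manip.get_state(); print(s['ee_rot'],s['width'],s['gripper_force'])
im=optics.get_image('scene')
r=finder.tip_of('lever_grip','scene'); print(r[0])
"
```

```text
t 11.35 pos [ 0.6366 -0.1008  0.1753] F [-0.82  5.78  4.68] sd [0.33 0.61 0.44]
[-2.08067116e-03  9.99167161e-01  4.07408117e-02  9.17131772e-04] 0.016672718977000414 48.625731468200684
{'at': [249.6, 209.2], 'p': 0.95}
```

Emit:
servo_tool(increments=[[0,0.5,-0.06,0,0,0,1],[0,0.6,-0.06,0,0,0,1],[0,0.6,-0.02,0,0,0,1],[0,0.6,0.01,0,0,0,1],[0,0.2,0,0,0,0,1]])

```text
clock: 11.95
position: [0.6383, -0.1192, 0.1778]
ee_rot: [-0.008, 0.999, 0.041, 0.001]
contact_force: [-3.1, 20.2, 11.7]
width: 0.0163
gripper_force: 48.7
```

```bash
python3 -c "
from h import *
F(3); s=manip.get_state(); print(s['ee_rot'],s['width'],s['gripper_force'])
im=optics.get_image('scene')
r=finder.tip_of('lever_grip','scene'); print(r[0])
"
```

```text
t 12.1 pos [ 0.6384 -0.1193  0.1778] F [-1.68 18.8  11.91] sd [0.38 0.48 0.39]
[-0.00804913  0.99913803  0.04070609  0.00119343] 0.01614625011372588 48.63048255443573
{'at': [235.4, 210.3], 'p': 0.76}
```

Emit:
servo_tool(increments=[[0,0.3,-0.1,0,0,0,1],[0,0.25,-0.1,0,0,0,1],[0,0,0,0,0,0,1],[0,0,0,0,0,0,1],[0,0,0,0,0,0,1]])

```text
clock: 12.7
position: [0.6388, -0.1242, 0.1781]
ee_rot: [-0.009, 0.999, 0.041, 0.001]
contact_force: [0.3, 19.8, 4.9]
width: 0.0164
gripper_force: 49.1
```

```bash
python3 -c "
from h import *
F(3); s=manip.get_state(); print(s['ee_rot'],s['width'],s['gripper_force'])
im=optics.get_image('scene')
r=finder.tip_of('lever_grip','scene'); print(r[0])
"
```

```text
t 12.85 pos [ 0.6387 -0.1241  0.1781] F [ 0.27 19.77  5.78] sd [0.12 0.89 0.34]
[-8.64809647e-03  9.99128045e-01  4.08412334e-02  5.94332957e-04] 0.016166269107215442 49.14518415927887
{'at': [235.5, 209.8], 'p': 0.82}
```

Emit:
servo_tool(increments=[[0,-0.4,0,0,0,0,1],[0,-0.4,0,0,0,0,1],[0,0,0,0,0,0,1],[0,0,0,0,0,0,1],[0,0,0,0,0,0,1]])

```text
clock: 13.45
position: [0.6387, -0.124, 0.1781]
ee_rot: [-0.002, 0.999, 0.04, 0.001]
contact_force: [0.0, 7.1, 6.3]
width: 0.0167
gripper_force: 49.4
```

```bash
python3 -c "
from h import *
F(4)"
```

```text
t 13.65 pos [ 0.6387 -0.1239  0.1781] F [0.68 6.83 5.76] sd [0.17 0.29 0.31]
```

Emit:
servo_tool(increments=[[0,-0.4,-0.15,0,0,0,1],[0,0,0,0,0,0,1],[0,0,0,0,0,0,-1],[0,0,0,0,0,0,-1],[0,0,0,0,0,0,-1]])

```text
clock: 14.15
position: [0.6372, -0.1224, 0.1785]
ee_rot: [0.0, 0.999, 0.04, -0.001]
contact_force: [-0.8, -0.7, -1.4]
width: 0.0593
gripper_force: 0.0
```

Emit:
servo_tool(increments=[[0,0,0,0,0,0,-1],[0,0,-2.3,0,0,0,-1],[0,0,-2.3,0,0,0,-1],[0,0,-2.3,0,0,0,-1],[0,0,-2.3,0,0,0,-1]])

```text
clock: 14.65
position: [0.6375, -0.122, 0.2715]
ee_rot: [0.0, 0.999, 0.04, -0.0]
contact_force: [0.4, 0.2, -0.4]
width: 0.0853
gripper_force: 0.0
```

Emit:
servo_tool(increments=[[-3.3,-1.7,0,0,0,0,-1],[-3.3,-1.7,0,0,0,0,1],[-3.3,-1.7,0,0,0,0,1],[-3.3,-1.7,0,0,0,0,1],[0,0,0,0,0,0,1]], squeeze=20)

```text
clock: 15.15
position: [0.4957, -0.0628, 0.271]
ee_rot: [-0.001, 0.999, 0.041, -0.002]
contact_force: [1.0, -0.0, -0.3]
width: 0.0282
gripper_force: 0.0
```

```bash
python3 -c "
from h import *
F(4); s=manip.get_state(); print(s['ee_rot'],s['width'])
save('wrist','w5');save('scene','s5')
for c in ['wrist','scene']:
  for n in ['lever_grip','button_top','vial','tip_tray','cassette']:
    r=finder.tip_of(n,c)
    if r: print(n,c,r[0]['at'],r[0]['p'],np.round(atz(c,r[0]['at'],dict(lever_grip=.184,button_top=.09).get(n,0)),4))
"
```

```text
t 15.35 pos [ 0.5017 -0.0652  0.2709] F [ 0.22 -0.15  0.49] sd [0.81 0.64 0.16]
[3.92975115e-04 9.99186249e-01 4.03254805e-02 7.35360888e-04] 0.0005587825207948691
button_top wrist [319.2, 183.3] 0.56 [ 0.4985 -0.0692  0.09  ]
vial wrist [147.3, 106.7] 0.94 [0.553  0.1377 0.    ]
tip_tray wrist [488.1, 83.3] 0.9 [ 0.6103 -0.2565  0.    ]
cassette wrist [489.3, 80.4] 0.74 [ 0.6134 -0.2571  0.    ]
lever_grip scene [235.0, 210.4] 0.64 [ 0.6411 -0.1244  0.184 ]
button_top scene [258.3, 205.0] 0.44 [ 0.498 -0.07   0.09 ]
vial scene [357.2, 239.2] 0.56 [0.5522 0.139  0.    ]
tip_tray scene [174.7, 292.6] 0.73 [ 0.623  -0.2539  0.    ]
cassette scene [296.2, 305.9] 0.93 [ 0.7099 -0.0354  0.    ]
```

Emit:
servo_tool(increments=[[-0.05,0.14,4,0,0,0,1],[0,0.14,4,0,0,0,1],[0,0,4,0,0,0,1],[0,0,3,0,0,0,1],[0,0,1.6,0,0,0,1]])

```text
clock: 16.45
position: [0.4987, -0.0672, 0.102]
ee_rot: [-0.001, 0.999, 0.04, -0.002]
contact_force: [-0.2, 0.6, 0.5]
width: -0.0001
gripper_force: 0.0
```

Emit:
servo_tool(increments=[[0,0,0,0,0,0,1],[0,0,0.2,0,0,0,1],[0,0,0.2,0,0,0,1],[0,0,0.2,0,0,0,1],[0,0,0,0,0,0,1]])

```text
clock: 16.95
position: [0.5008, -0.0677, 0.0992]
ee_rot: [0.0, 0.999, 0.04, 0.001]
contact_force: [-0.6, -0.3, 0.4]
width: 0.0001
gripper_force: 0.0
```

```bash
python3 -c "
from h import *
F(4)"
```

```text
t 17.15 pos [ 0.5006 -0.0677  0.0989] F [0.08 0.09 0.22] sd [0.43 0.51 0.21]
```

Emit:
servo_tool(increments=[[0,0,0.1,0,0,0,1],[0,0,0.1,0,0,0,1],[0,-0.04,0.1,0,0,0,1],[0,-0.04,0.1,0,0,0,1],[0,0,0,0,0,0,1]])

```text
clock: 17.65
position: [0.5009, -0.067, 0.0958]
ee_rot: [0.0, 0.999, 0.04, 0.001]
contact_force: [-2.3, 0.6, 8.7]
width: -0.0
gripper_force: 4.6
```

```bash
python3 -c "
from h import *
F(4)"
```

```text
t 17.85 pos [ 0.5009 -0.0671  0.096 ] F [-1.66  0.26  9.22] sd [0.22 0.66 0.45]
```

Emit:
servo_tool(increments=[[0,-0.02,0.15,0,0,0,1],[0,-0.02,0.15,0,0,0,1],[0,-0.02,0.15,0,0,0,1],[0,0,0.05,0,0,0,1],[0,0,0,0,0,0,1]])

```text
clock: 18.35
position: [0.501, -0.0663, 0.0912]
ee_rot: [0.0, 0.999, 0.04, 0.001]
contact_force: [-2.6, 0.7, 11.8]
width: -0.0003
gripper_force: 5.9
```

```bash
python3 -c "
from h import *
F(6)
im=save('wrist','w6');im2=save('scene','s6')
F(3)
a=cv2.imread('pics/w6.png')[200:300,60:320]; b=cv2.imread('pics/s6.png')[180:225,240:357]
cv2.imwrite('pics/c6.png',np.vstack([cv2.resize(a,(780,300)),cv2.resize(b,(780,300),interpolation=cv2.INTER_CUBIC)]))
"
```

```text
t 18.65 pos [ 0.501  -0.0664  0.0913] F [-1.93  0.87 11.66] sd [0.26 0.18 0.48]
t 18.9 pos [ 0.501  -0.0664  0.0913] F [-2.74  0.76 11.41] sd [0.39 0.54 0.52]
```

View pics/c6.png

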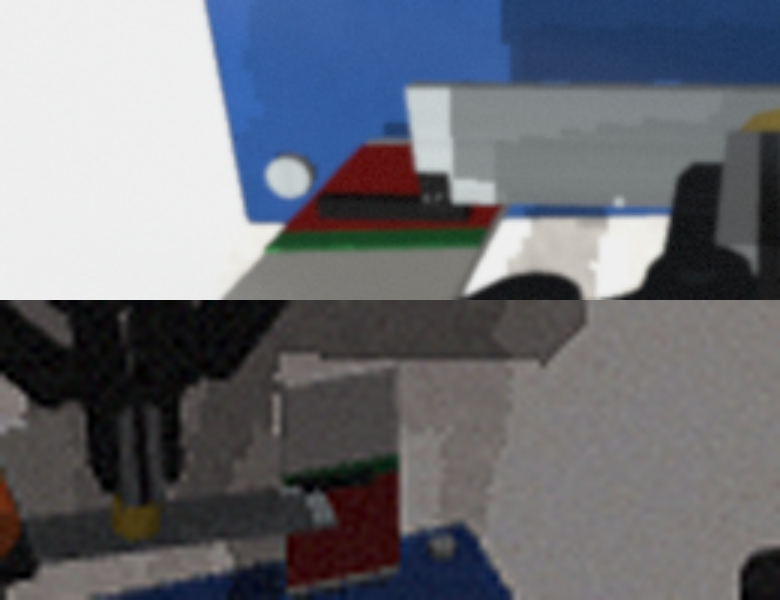

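The crops show the pointer bar at about wrist (190,269). In the scene crop it merges with the lower side of the green band near (287,207). By the sink it gives about 0.117 rad. I'll check once, enlarged and averaged.

```bash
python3 -c "
from h import *
a=[];f=[]
for i in range(8):
    a.append(optics.get_image('scene').astype(float)); f.append(manip.get_state()['contact_force'])
print(np.mean(f,0),np.linalg.norm(np.mean(f,0)), manip.get_state()['clock'])
b=np.clip(np.mean(a,0)*1.8,0,255).astype(np.uint8)[185:223,270:310,::-1]
cv2.imwrite('pics/c7.png',cv2.resize(b,(600,570),interpolation=cv2.INTER_CUBIC))
for c in ['scene','wrist']:
  r=finder.tip_of('pointer_tip',c); print(c,r[:1])
"
```

```text
[-2.14904334  0.60248271 11.61663903] 11.829102882690545 19.3
scene [{'at': [292.7, 207.8], 'p': 0.84}]
wrist [{'at': [184.6, 269.2], 'p': 0.95}]
```

View pics/c7.png

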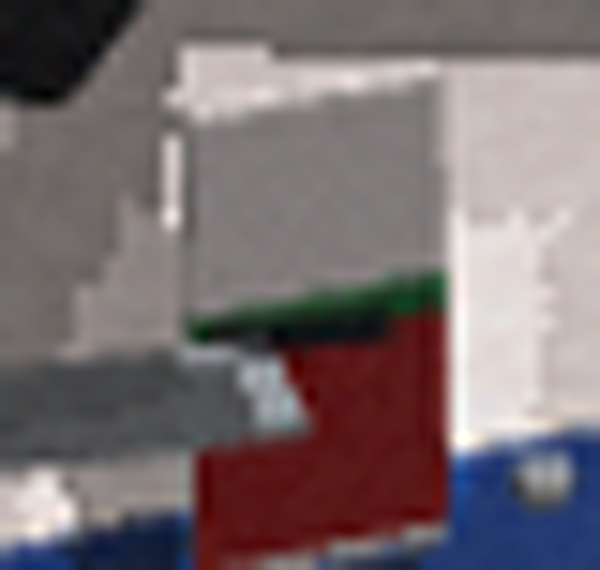

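```bash
python3 -c "
from h import *
o,d=ray('scene',(293,206)); print('dir',d, 'f mm/px', np.linalg.norm(o-[.49,0,.06])/(200/np.tan(np.radians(optics.get_calibration('scene')['fov_y'])/2)))
# pointer and mark/band: intersect with planes
for x in (.475,.48,.485,.49,.495):
    g=lambda c,p:(lambda o,d:np.round((o+d*(x-o[0])/d[0])*1e3,1)[1:])(*ray(c,p))
    print(x,'scene ptr',g('scene',(270+340/15,185+325/15)),'band',g('scene',(270+340/15,185+303/15)),'ptop',g('scene',(270+320/15,185+97/15)),'| wrist ptr',g('wrist',(184.6,269.2)),'band',g('wrist',(185,280)))
print(optics.get_calibration('wrist')['world_to_cam'])
"
```

```text
dir [-0.80463287  0.16275823 -0.57103038] f mm/px 0.002212269609754503
0.475 scene ptr [ 8.8 57.4] band [ 8.9 61.4] ptop [ 6.5 98.3] | wrist ptr [ 7.5 53.1] band [ 2.9 64.6]
0.48 scene ptr [ 7.8 60.9] band [ 7.9 64.9] ptop [  5.5 101.6] | wrist ptr [ 4.  61.9] band [-0.4 72.8]
0.485 scene ptr [ 6.8 64.5] band [ 6.8 68.4] ptop [  4.5 104.9] | wrist ptr [ 0.5 70.6] band [-3.6 81. ]
0.49 scene ptr [ 5.8 68. ] band [ 5.8 72. ] ptop [  3.5 108.2] | wrist ptr [-3.  79.4] band [-6.9 89.2]
0.495 scene ptr [ 4.8 71.6] band [ 4.8 75.5] ptop [  2.5 111.5] | wrist ptr [-6.5 88.2] band [-10.1  97.4]
[[ 0.07960012 -0.99682594  0.00136403 -0.10691208]
 [-0.95600333 -0.07595256  0.28335287  0.47959238]
 [-0.28234989 -0.02385894 -0.95901475  0.37701341]
 [ 0.          0.          0.          1.        ]]
```

Allowing for parallax (the bar stands 6 mm in front of the plate), the pointer triangulates to z ≈ 60 mm against 59.5, so it is in the green at 11.85 N. I'll hold a little more, then let go.

Emit:
servo_tool(increments=[[0,0,0.02,0,0,0,1],[0,0,0,0,0,0,1],[0,0,0,0,0,0,1],[0,0,0,0,0,0,1],[0,0,0,0,0,0,1]])

```text
clock: 19.9
position: [0.501, -0.0663, 0.0911]
ee_rot: [0.0, 0.999, 0.04, 0.001]
contact_force: [-1.5, 1.4, 12.1]
width: -0.0005
gripper_force: 5.9
```

```bash
python3 -c "
from h import *
F(6)"
```

```text
t 20.2 pos [ 0.501  -0.0663  0.0911] F [-2.14  0.92 12.01] sd [0.53 0.28 0.56]
```

Emit:
servo_tool(increments=[[0,0,-1,0,0,0,1],[0,0,-2.5,0,0,0,1],[0,0,-4,0,0,0,1],[0,0,-4,0,0,0,1],[0,0,-4,0,0,0,1]])

```text
clock: 20.7
position: [0.5, -0.0662, 0.2458]
ee_rot: [0.0, 0.999, 0.04, -0.0]
contact_force: [0.5, -0.1, -1.0]
width: 0.0001
gripper_force: 0.0
```

Emit:
servo_tool(increments=[[0,0,0,0,0,0,1],[0,0,0,0,0,0,1],[0,0,0,0,0,0,1],[0,0,0,0,0,0,1],[0,0,0,0,0,0,1]])

```text
clock: 21.2
position: [0.4997, -0.0661, 0.243]
ee_rot: [-0.0, 0.999, 0.04, -0.001]
contact_force: [0.4, -0.3, -0.7]
width: -0.0001
gripper_force: 0.0
```

```bash
python3 -c "
from h import *
F(3); save('scene','s8')
for n in ['pointer_tip','lever_grip']: print(n,finder.tip_of(n,'scene')[:1])
print(manip.sign_off())"
```

```text
t 21.35 pos [ 0.5001 -0.0661  0.2437] F [-0.11  0.25 -0.37] sd [0.4  0.7  0.52]
pointer_tip [{'at': [291.0, 202.2], 'p': 0.75}]
lever_grip [{'at': [233.1, 211.1], 'p': 0.86}]
the job is handed in; nothing more can be done
None
```

I handed the job in: with the lever swung on about 0.21 rad, the pointer read about 60 mm (green centre 59.5 mm) during a roughly 1.5 s press at 12 N, then I let the leaf go, left the lever there, and touched no bystander; the hand-in gave no verdict.

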